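# Find the tight spot of a knocked fishing reel

## Task

The reel on the service board was dropped: once in every turn its spool now rubs on the line guard. Turn the spool by nudging a handle round with a light fingertip push, never clamping or forcing it, feel for the place where it drags hardest, and leave it stopped right there. Then gently push the check lever fully over so that the spool stays put for marking, and leave the other things on the table alone.

Things in the scene. Friction and masses are not known exactly. Their poses are not given: they have to be found in the camera images.
- reel: Centrepin fishing reel lying on its back, spool axis upright, on a plywood board 225 x 240 x 18 mm fixed to the table. Origin: on the spool axis at table height; z up. Line guard on its +x side, check lever on its -y side. Grey backplate of 60 mm radius, top 36 mm up. Keep any push on it under 25 N.
- butt (a point): Centre of the horizontal cork rod butt that holds the reel's foot: on the reel's -x side, 92 mm from the spool axis, 40 mm above the table, 136 mm long along the reel's y; its steel bands reach 56 mm above the table.
- spool: The aluminium spool, turns endlessly either way. Origin on the axis 38 mm above the table; its x axis points to handle a, -x to handle b, so its yaw is its turn. Front flange of 62 mm radius, top face 61 mm above the table. Left anywhere, it stays by its own friction. Over 15 N on it or its handles, or a handle pinched in the gripper, is forcing.
- cap (a point): Top of the low cap (13 mm radius) at the spool's centre, 67 mm above the table. The spool turns with about 0.5 N at a handle, but at one tight spot per turn the push needed rises smoothly to about 6 N and falls again, over some 13 degrees either side of the middle, both ways alike. Its angle is unmarked, out of sight, new each time and never the start angle.
- guard: The line guard: two steel posts of 3.5 mm radius and 65 mm height above the table, at 68 mm from the spool axis and 24 degrees either side of the reel's +x, with a springy steel strip between them that the spool rubs on. Nothing there needs handling. Origin as the reel's.
- handle_a (a point): Top centre of handle a: an upright wooden knob, free on its own pin, 13 mm in diameter, standing on the spool 44 mm from the axis, from 64 mm to 89.5 mm above the table.
- handle_b (a point): Top centre of handle b, alike, on the far side of the spool's axis from handle a.
- check (a joint): The check lever's angle: 0 off, 0.7 at its stop, growing anticlockwise seen from above; fully over from about 0.5, its sprung nylon shoe then bearing on the spool's rear flange. Starts between 0 and 0.12, takes about 2 N at its post, stays where it is left. It pivots about an upright pin 72.7 mm from the spool axis on the reel's -y side.
- check_post (a point): Top centre of the check lever's upright black thumb post: 10 mm in diameter, 28 mm from the lever's pin and outward of it, up from 41.5 to 67.5 mm above the table. It sweeps 20 mm (at 0.35 it stands straight out from the spool axis), from the reel's -x side towards its +x side, as the lever goes over.
- oil: White oil bottle, 28 mm in diameter and 75 mm tall, standing near the board. Leave alone.
- driver: Screwdriver 150 mm long, lying near the board. Leave alone.
- line_spool: Grey spool of line, 68 mm in diameter and 24 mm high, lying near the board. Leave alone.

How it is judged:
On the way, in this order (a step that is already met when the one before it is completed fails the run):
1. the spool is left at rest in its tight spot, the fingers off it and the check lever still off (contact force between spool and guard above 7.5 N and angular speed of spool below 0.1 rad/s and value of joint check below 0.3 rad and contact force between the fingers and spool below 0.5 N), for 0.3 s.
2. the check lever is pushed over with the spool in its tight spot (contact force between spool and guard above 7.5 N and value of joint check above 0.5 rad), for 0.2 s.
At the end, for the whole second after the job is handed in: The spool stands still where it bears on the line guard with more than 7.5 N (about 11.5 N at the heart of the tight spot, so within about 8 degrees of it), and the check lever is over, beyond 0.5 rad (all of step 2 and angular speed of spool below 0.05 rad/s); the robot touches nothing.
It fails at once if the spool or a handle is clamped or forced (over 15 N from the fingers) (contact force between the fingers and spool above 15 N).
It fails at once if the robot presses on the reel with over 25 N (contact force between any of the fingers, the arm and reel above 25 N).
It fails at once if the oil bottle, the screwdriver or the spool of line is moved (over 20 mm) or the bottle tipped (distance of any of oil, driver, line_spool from where it was at the start of the episode above 0.02 m or angle between oil's own z axis and vertical above 0.5 rad).
It also fails if it takes over 72 s, if anything falls off the work surface, if the arm or the gripper's body presses on something with over 40 N, if the wrist force passes 120 N, or if a joint passes its speed limit or range.

## Robot

A 7-joint arm with a two-finger parallel gripper is mounted at the origin on the work surface. World frame = base frame: x ahead of the robot, y to its left, z up, the work surface at z = 0. Lengths are in m, angles in rad, forces in N, time in s.
With the tool pointing down it reaches from about 0.4 to 0.85 m from the base axis. Payload 10.4 kg.
Tool frame: the origin (TCP) lies between the finger pads; the fingertips stand tcp_to_tips ahead of it and the grasp point (between the pads) lies 8 mm behind it (tcp_to_tips is the distance from the TCP to the fingertips, in m); z points along the fingers, y is the line along which they close (so a half turn about z gives the same grasp; the last joint's range is limited). The gripper opens to 85 mm and grips with 20 to 120 N. Pads are 22 mm wide; open, the fingers measure 114 mm over their backs; the gripper's body (76 mm by 85 mm) begins 54 mm behind the grasp point. The pads swing forward as they close: fully open they stand 13 mm farther back than shut.
Start: joints at [-1.293, 0.332, -0.065, 1.46, 0.022, 1.35, -0.088], TCP at [0.185, 0.597, 0.242] pointing down, gripper open.
Joint ranges: [-2.6, 2.6], [-0.5, 2.12], [-1.47, 1.34], [0.16, 2.42], [-1.27, 4.41], [0.06, 2.06], [-2.6, 2.6]. Speed limits (rad/s): [2.22, 2.22, 2.79, 2.79, 3.14, 3.14, 3.14].

## Interface

Orientations are given as a unit quaternion [x, y, z, w].
In Python, from workcell import * gives the robot as it stands.
- The arm moves only by the tool apply_moves, never from a script. Its argument "rows" is a list of rows, each an object of numbers: "x", "y", "z": the shift along the tool's x, y, z in mm; "ax", "ay", "az": the turn, a rotation vector about the tool's x, y, z in degrees; "gripper": the closure, from 0 (fully open) to 1 (shut). A call has 1 to 5 rows; each row shifts and turns the commanded pose from where the row before left it, along the tool's axes as they then stand; what a row does not reach is not made up. A row lasts 1/12 s, in which the tool goes at most 41.7 mm and 7.16 degrees, less where a joint would pass 70% of its speed; a pose out of reach is approached as far as the arm can. A call with a gripper value outside its range is refused whole. The fingers move at their own pace and stop on an object; "newtons" is the grip in N (left out, the last holds). Time passes only in rows, so rows that do not move let the fingers close. It gives the time, the measured TCP pose, the force, the opening and the grip force at its end, in the units of the state.
- get_obs(): the state, without advancing time (a new reading comes with each control period).
- camera(name): name is "scene" or "top" or "wrist"; returns a dict with "color" (384x512x3 uint8, red, green, blue), "fov_y" (degrees; the focal length in pixels is half the picture's height over the tangent of half this angle, whatever the lens; pixels are square), "cx", "cy" (the principal point, pixels), "k1" (the pictures are not rectified: a ray, as slopes to the right and down, at radius r is drawn at 1 + k1 r^2 times it, then the intrinsics apply), "rvec" (rotation vector, rad) and "tvec" (3), from world to camera coordinates, as OpenCV has them. Camera axes: x right, y down, z forward; pixel columns grow to the right and rows downward; lengths in m; the calibration is good to about 2 mm. A picture is of the moment at which its call begins. There is no depth.
- hand_in(): hands the job in; it is judged then, once.
The state is a dict: "clock": time; "joint_pos": joint angles; "joint_velocities": joint speeds; "tau": joint torques, N m; "position": TCP position; "ee_rot": TCP orientation; "ft_force": force on the tool from outside, world axes, zero at the start; "torque": the same for the moment, N m; "grip_width": opening from 0.0 (shut) to 1.0 (fully open); "grasp_force": force on a finger pad.
Only numpy, scipy, OpenCV 4.12 (cv2) and the standard library are available. Lean on these libraries where they do the work, as an engineer would, in place of code of your own. Each camera call takes 0.05 s, during which the arm holds its last target. There are 200 camera calls.

## Working session

There is one attempt and no reset: what is moved stays moved. The work goes in short steps, Python scripts to look and compute and a tool call to move; the robot and the scene stay as the last step left them, time stands still between calls to the robot, and variables do not carry over. Pictures are saved under pics/ and viewed, at most 10 in all, crops included, and the job is handed in when it is done.

Besides the shell and the picture viewer there is one more tool, called after "Call:" as name([rows], argument=value, ...), one row to a line, values as JSON. apply_moves: Moves the arm, as the interface text tells. Its arguments: {"type":"object","properties":{"rows":{"type":"array","items":{"type":"object","properties":{"x":{"type":"number"},"y":{"type":"number"},"z":{"type":"number"},"ax":{"type":"number"},"ay":{"type":"number"},"az":{"type":"number"},"gripper":{"type":"number"}}}},"newtons":{"type":"number"}},"required":["rows"]}

```bash
mkdir -p pics; ls
python3 - <<'E'
from workcell import *
import cv2
o=get_obs(); print(o)
for n in ("top","scene"):
    c=camera(n); cv2.imwrite(f"pics/{n}0.png",c["color"][:,:,::-1]); print(n,{k:v for k,v in c.items() if k!="color"})
E
```

```text
pics
{'clock': 0.0, 'joint_pos': array([-1.29262612,  0.33290131, -0.06472931,  1.46095056,  0.02156644,
        1.34990011, -0.08849576]), 'joint_velocities': array([ 0.00211516,  0.00356965,  0.00033838,  0.00037337,  0.00146296,
       -0.00088573,  0.00014118]), 'tau': array([-5.37569758e-04, -6.25454450e+01,  4.90360893e-02, -3.91583061e+01,
        1.61540264e-02,  1.00610053e-02,  2.83688780e-05]), 'position': array([0.18502916, 0.59659972, 0.24149319]), 'ee_rot': array([ 1.49796240e-01,  9.88716617e-01, -7.26322053e-04, -9.71292039e-05]), 'ft_force': array([0.46482915, 0.6235424 , 0.60498484]), 'torque': array([ 0.03349114, -0.04343272,  0.01156428]), 'grasp_force': 0.0, 'grip_width': 0.9957756843327744}
top {'fov_y': 45.597198301943344, 'cx': 259.45897145615606, 'cy': 186.6846702238724, 'k1': 0.013148660000536312, 'rvec': array([ 2.12547959, -2.15970275,  0.16249075]), 'tvec': array([0.05325866, 0.64285684, 1.05398564])}
scene {'fov_y': 54.12288173553734, 'cx': 257.98645975494844, 'cy': 192.9253487132565, 'k1': -0.03662258713991543, 'rvec': array([ 1.95427105,  1.22991169, -0.62582499]), 'tvec': array([-0.29969265, -0.26966818,  1.28649994])}
```

View pics/top0.png

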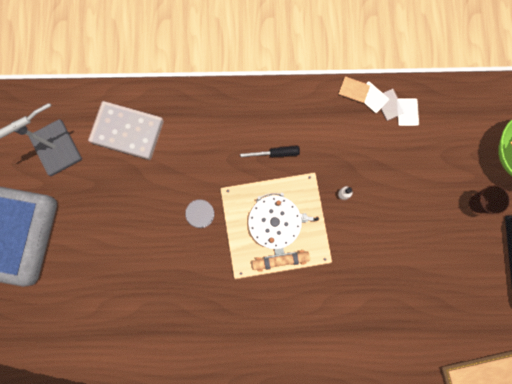

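View pics/scene0.png

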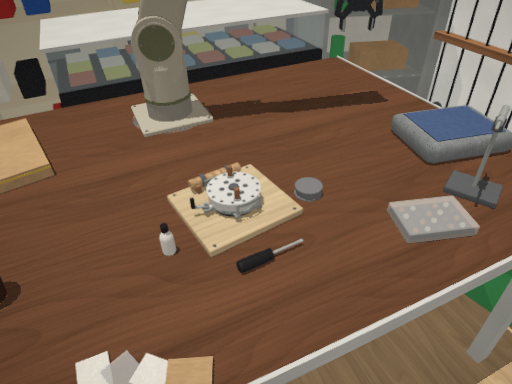

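The top view shows the board centred near (275,225), with the spool at (275,221), the butt below it at (280,261), the lever post at about (317,219), and the oil bottle at (345,193). I'll enlarge that area.

```bash
cat > h.py <<'E'
import numpy as np, cv2
from workcell import *
def K(c):
    f=c["color"].shape[0]/2/np.tan(np.radians(c["fov_y"]/2)); return np.array([[f,0,c["cx"]],[0,f,c["cy"]],[0,0,1]])
def D(c): return np.array([c["k1"],0,0,0,0.])
def pt(c,u,v,z):
    n=cv2.undistortPoints(np.array([[[u,v]]],float),K(c),D(c))[0,0]
    R=cv2.Rodrigues(c["rvec"])[0]; o=-R.T@c["tvec"]; d=R.T@np.array([n[0],n[1],1]); return o+d*(z-o[2])/d[2]
def px(c,P): return cv2.projectPoints(np.array(P,float).reshape(-1,3),c["rvec"],c["tvec"],K(c),D(c))[0][:,0]
E
python3 - <<'E'
from h import *
c=camera("top"); im=c["color"][:,:,::-1].copy()
cv2.imwrite("pics/top1.png",cv2.resize(im[160:290,210:360],None,fx=5,fy=5,interpolation=cv2.INTER_CUBIC)[:600])
for n,u,v,z in [("axis",275,222,.067),("butt",280,261,.05),("post",317,219,.0675),("oil",345,193,.04),("drv",271,153,.01),("line",200,213,.024),("bl",221,189,.018),("br",318,174,.018),("b3",331,264,.018),("b4",233,277,.018)]: print(n,pt(c,u,v,z).round(4))
E
```

```text
axis [0.5565 0.0079 0.067 ]
butt [ 0.4659 -0.0025  0.05  ]
post [ 0.5619 -0.0908  0.0675]
oil [ 0.6261 -0.1644  0.04  ]
drv [0.7352 0.0124 0.01  ]
line [0.5846 0.1895 0.024 ]
bl [0.644  0.1384 0.018 ]
br [ 0.678  -0.1034  0.018 ]
b3 [ 0.4565 -0.127   0.018 ]
b4 [0.4293 0.1102 0.018 ]
```

View pics/top1.png

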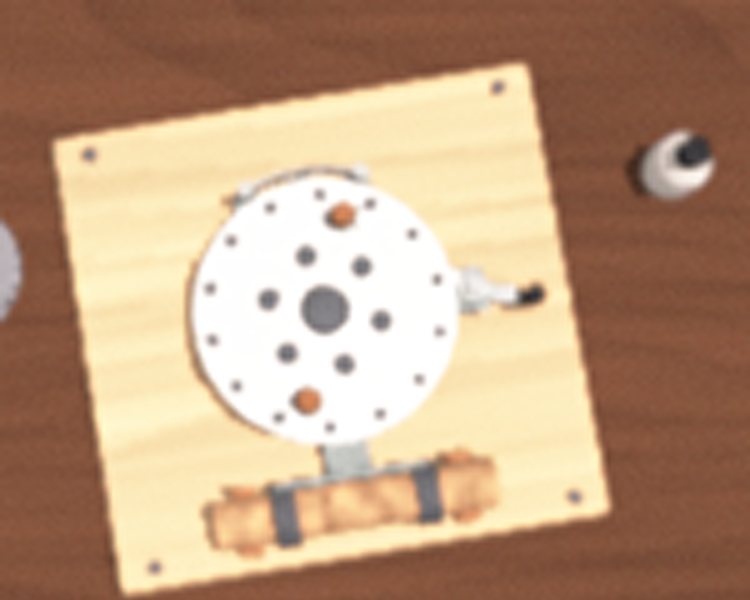

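The crop shows the reel with the guard at the top (crop 300,180), the handles at (342,215) and (307,400), the lever post at (530,294) and the butt at the bottom. Next I'll get precise points.

```bash
cat >> h.py <<'E'
def blobs(c,box,f):
    x0,y0,x1,y1=box; im=cv2.resize(c["color"][y0:y1,x0:x1],None,fx=4,fy=4,interpolation=cv2.INTER_CUBIC)
    hsv=cv2.cvtColor(im,cv2.COLOR_RGB2HSV); m=f(hsv).astype(np.uint8)
    n,_,s,ce=cv2.connectedComponentsWithStats(m)
    return [(s[i,4],(ce[i,0]+.5)/4-.5+x0,(ce[i,1]+.5)/4-.5+y0) for i in range(1,n) if s[i,4]>60]
orange=lambda h:(h[...,1]>120)&(h[...,0]<20)&(h[...,2]>90)
dark=lambda h:(h[...,2]<110)
E
python3 - <<'E'
from h import *
import workcell
print([k for k in dir(workcell) if not k.startswith('_')], getattr(workcell,'tcp_to_tips',None))
c=camera("top")
for a,u,v in blobs(c,(245,192,305,252),orange): print("h",a,round(u,1),round(v,1),pt(c,u,v,.0885).round(4))
for a,u,v in blobs(c,(245,192,305,252),dark): print("d",a,round(u,1),round(v,1),pt(c,u,v,.067).round(4))
for a,u,v in blobs(c,(310,210,325,230),dark): print("post",a,round(u,1),round(v,1),pt(c,u,v,.0655).round(4))
E
```

```text
['MotionError', 'camera', 'get_obs', 'hand_in', 'tcp_to_tips'] 0.011
h 161 278.0 202.5 [0.5998 0.0008 0.0885]
h 176 271.1 239.8 [0.5145 0.0184 0.0885]
h 97 301.2 250.8 [ 0.4883 -0.0496  0.0885]
post 144 315.7 218.8 [ 0.5626 -0.088   0.0655]
```

Call:
apply_moves([
  {"x": -28.6,"y": -22.3,"gripper": 0.7},
  {"x": -28.6,"y": -22.3,"gripper": 0.7},
  {"x": -28.6,"y": -22.3,"gripper": 0.7},
  {"x": -28.6,"y": -22.3,"gripper": 0.7},
  {"x": -28.6,"y": -22.3,"gripper": 0.7},
], newtons=20)

```text
invalid input at $.rows[0]: expected keys x, y, z, ax, ay, az, gripper
```

Call:
apply_moves([
  {"x": -28.6,"y": -22.3},
  {"x": -28.6,"y": -22.3},
  {"x": -28.6,"y": -22.3},
  {"x": -28.6,"y": -22.3},
  {"x": -28.6,"y": -22.3},
])

```text
invalid input at $.rows[0]: expected keys x, y, z, ax, ay, az, gripper
```

Call:
apply_moves([
  {"x": -28.6,"y": -22.3},
  {"x": -28.6,"y": -22.3},
  {"x": -28.6,"y": -22.3},
  {"x": -28.6,"y": -22.3},
  {"x": -28.6,"y": -22.3},
])

```text
invalid input at $.rows[0]: expected keys x, y, z, ax, ay, az, gripper
```

Call:
apply_moves([
  {"x": -28.6,"y": -22.3},
  {"x": -28.6,"y": -22.3},
  {"x": -28.6,"y": -22.3},
  {"x": -28.6,"y": -22.3},
  {"az": -5.5},
])

```text
invalid input at $.rows[0]: expected keys x, y, z, ax, ay, az, gripper
```

All seven keys are needed in every row.

Call:
apply_moves([
  {"x": -28.6,"y": -22.3,"z": 0,"ax": 0,"ay": 0,"az": 0,"gripper": 0.7},
  {"x": -28.6,"y": -22.3,"z": 0,"ax": 0,"ay": 0,"az": 0,"gripper": 0.7},
  {"x": -28.6,"y": -22.3,"z": 0,"ax": 0,"ay": 0,"az": 0,"gripper": 0.7},
  {"x": -28.6,"y": -22.3,"z": 0,"ax": 0,"ay": 0,"az": 0,"gripper": 0.7},
  {"x": -28.6,"y": -22.3,"z": 0,"ax": 0,"ay": 0,"az": 0,"gripper": 0.7},
], newtons=20)

```text
clock: 0.62
position: [0.2894, 0.4465, 0.2422]
ee_rot: [0.15, 0.989, 0.0, -0.0]
ft_force: [1.6, 0.2, 0.4]
grip_width: 0.31
grasp_force: 0.0
```

Call:
apply_moves([
  {"x": -28.6,"y": -22.3,"z": 0,"ax": 0,"ay": 0,"az": 0,"gripper": 0.7},
  {"x": -28.6,"y": -22.3,"z": 0,"ax": 0,"ay": 0,"az": 0,"gripper": 0.7},
  {"x": -28.6,"y": -22.3,"z": 0,"ax": 0,"ay": 0,"az": 0,"gripper": 0.7},
  {"x": -28.6,"y": -22.3,"z": 0,"ax": 0,"ay": 0,"az": 0,"gripper": 0.7},
  {"x": -28.6,"y": -22.3,"z": 0,"ax": 0,"ay": 0,"az": 0,"gripper": 0.7},
])

```text
clock: 1.03
position: [0.3929, 0.2976, 0.2424]
ee_rot: [0.15, 0.989, 0.0, -0.0]
ft_force: [0.9, 0.4, 0.4]
grip_width: 0.298
grasp_force: 0.0
```

Call:
apply_moves([
  {"x": -28.6,"y": -22.3,"z": 0,"ax": 0,"ay": 0,"az": 0,"gripper": 0.7},
  {"x": -28.6,"y": -22.3,"z": 0,"ax": 0,"ay": 0,"az": 0,"gripper": 0.7},
  {"x": -28.6,"y": -22.3,"z": 0,"ax": 0,"ay": 0,"az": 0,"gripper": 0.7},
  {"x": -28.6,"y": -22.3,"z": 0,"ax": 0,"ay": 0,"az": 0,"gripper": 0.7},
  {"x": -28.6,"y": -22.3,"z": 0,"ax": 0,"ay": 0,"az": 0,"gripper": 0.7},
])

```text
clock: 1.45
position: [0.4965, 0.1487, 0.2424]
ee_rot: [0.15, 0.989, 0.0, 0.0]
ft_force: [1.2, 0.5, -0.3]
grip_width: 0.301
grasp_force: 0.0
```

Call:
apply_moves([
  {"x": -28.6,"y": -22.3,"z": 0,"ax": 0,"ay": 0,"az": 0,"gripper": 0.7},
  {"x": -28.6,"y": -22.3,"z": 0,"ax": 0,"ay": 0,"az": 0,"gripper": 0.7},
  {"x": -28.6,"y": -22.3,"z": 0,"ax": 0,"ay": 0,"az": 0,"gripper": 0.7},
  {"x": -28.6,"y": -22.3,"z": 0,"ax": 0,"ay": 0,"az": 0,"gripper": 0.7},
  {"x": 0,"y": 0,"z": 0,"ax": 0,"ay": 0,"az": -5.5,"gripper": 0.7},
])

```text
clock: 1.87
position: [0.5808, 0.0237, 0.2421]
ee_rot: [0.107, 0.994, -0.002, 0.001]
ft_force: [-0.4, -1.2, -0.7]
grip_width: 0.299
grasp_force: 0.0
```

Call:
apply_moves([
  {"x": 0,"y": 0,"z": 25,"ax": 0,"ay": 0,"az": 0,"gripper": 0.7},
  {"x": 0,"y": 0,"z": 25,"ax": 0,"ay": 0,"az": 0,"gripper": 0.7},
  {"x": 0,"y": 0,"z": 25,"ax": 0,"ay": 0,"az": 0,"gripper": 0.7},
  {"x": 0,"y": 0,"z": 20,"ax": 0,"ay": 0,"az": 0,"gripper": 0.7},
  {"x": 0,"y": 0,"z": 0,"ax": 0,"ay": 0,"az": 0,"gripper": 0.7},
])

```text
clock: 2.28
position: [0.5762, 0.0312, 0.1431]
ee_rot: [0.102, 0.995, -0.001, -0.003]
ft_force: [-0.3, 0.3, 0.1]
grip_width: 0.297
grasp_force: 0.0
```

```bash
cat >> h.py <<'E'
AX=np.array([.5572,.0094])
def rep(target,yawy):
    o=get_obs(); from scipy.spatial.transform import Rotation as Ro
    R=Ro.from_quat(o["ee_rot"]).as_matrix(); p=o["position"]
    ty=np.degrees(np.arctan2(R[1,1],R[0,1])); 
    print("t",o["clock"],"pos",p.round(4),"yaw_y",ty.round(2),"tilt",R[:2,2].round(4),"q7",o["joint_pos"][6].round(2),"F",o["ft_force"].round(2))
    print("tool shift mm",(R.T@(np.array(target)-p)*1e3).round(1),"az",round(-(yawy-ty),2))
E
python3 - <<'E'
from h import *
rep([.5998,.0005,.086],78.3)
E
```

```text
t 2.2833 pos [0.5762 0.0312 0.1431] yaw_y 78.28 tilt [-0.0065 -0.0013] q7 1.35 F [-0.34  0.33  0.06]
tool shift mm [-29.7 -25.1  57. ] az -0.02
```

Call:
apply_moves([
  {"x": -15,"y": -12.5,"z": 0,"ax": 0,"ay": 0,"az": 0,"gripper": 0.7},
  {"x": -14.7,"y": -12.5,"z": 0,"ax": 0,"ay": 0,"az": 0,"gripper": 0.7},
  {"x": 0,"y": 0,"z": 0,"ax": 0,"ay": 0,"az": 0,"gripper": 0.7},
  {"x": 0,"y": 0,"z": 0,"ax": 0,"ay": 0,"az": 0,"gripper": 0.7},
])

```text
clock: 2.62
position: [0.6032, -0.0002, 0.1484]
ee_rot: [0.103, 0.995, -0.0, 0.001]
ft_force: [0.0, 1.0, 0.9]
grip_width: 0.298
grasp_force: 0.0
```

Run:
```python
from h import *
rep([.5998,.0005,.086],78.3)
c=camera("wrist"); im=c["color"][:,:,::-1].copy()
for p in px(c,[[.5998,.0008,.0895],[.5145,.0184,.0895],[.5572,.0094,.067]]): cv2.circle(im,tuple(int(x) for x in p),3,(0,255,0),1)
cv2.imwrite("pics/w0.png",im)
```

```text
t 2.6167 pos [ 6.032e-01 -2.000e-04  1.484e-01] yaw_y 78.16 tilt [ 0.0011 -0.0003] q7 1.42 F [0.01 0.95 0.86]
tool shift mm [ 3.6 -0.  62.4] az -0.14
```

View pics/w0.png

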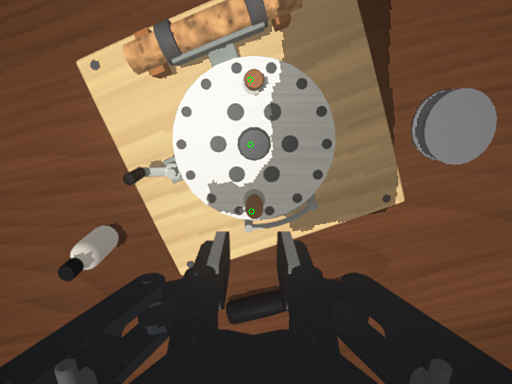

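The wrist view shows the fingers straddling handle a (254,205). The projected points sit about 3 px to the left of the real cap (254,144), so the axis is 1–2 mm more towards +y. I'll descend.

Call:
apply_moves([
  {"x": 3,"y": 1,"z": 20,"ax": 0,"ay": 0,"az": 0,"gripper": 0.7},
  {"x": 0,"y": 0,"z": 20,"ax": 0,"ay": 0,"az": 0,"gripper": 0.7},
  {"x": 0,"y": 0,"z": 12,"ax": 0,"ay": 0,"az": 0,"gripper": 0.7},
  {"x": 0,"y": 0,"z": 8,"ax": 0,"ay": 0,"az": 0,"gripper": 0.7},
  {"x": 0,"y": 0,"z": 0,"ax": 0,"ay": 0,"az": 0,"gripper": 0.7},
])

```text
clock: 3.08
position: [0.599, 0.0029, 0.086]
ee_rot: [0.102, 0.995, -0.0, -0.001]
ft_force: [-0.9, -0.3, -1.0]
grip_width: 0.301
grasp_force: 0.0
```

```bash
sed -i 's/AX=.*/AX=np.array([.5572,.0104])/' h.py
python3 - <<'E'
from h import *
rep([.6002,.0015,.086],78.3)
E
```

```text
t 3.0833 pos [0.599  0.0029 0.086 ] yaw_y 78.31 tilt [-0.0023 -0.    ] q7 1.44 F [-0.92 -0.27 -0.96]
tool shift mm [-1.5 -1.2  0. ] az 0.01
```

Call:
apply_moves([
  {"x": 0.03,"y": -1.54,"z": 0,"ax": 0,"ay": 0,"az": 2,"gripper": 0.7},
  {"x": 0.03,"y": -1.54,"z": 0,"ax": 0,"ay": 0,"az": 2,"gripper": 0.7},
  {"x": 0.03,"y": -1.54,"z": 0,"ax": 0,"ay": 0,"az": 2,"gripper": 0.7},
  {"x": 0.03,"y": -1.54,"z": 0,"ax": 0,"ay": 0,"az": 2,"gripper": 0.7},
  {"x": 0.03,"y": -1.54,"z": 0,"ax": 0,"ay": 0,"az": 2,"gripper": 0.7},
])

```text
clock: 3.5
position: [0.5983, -0.0048, 0.0886]
ee_rot: [0.189, 0.982, 0.0, 0.001]
ft_force: [0.9, -0.0, -0.3]
grip_width: 0.3
grasp_force: 0.0
```

Call:
apply_moves([
  {"x": 0.03,"y": -1.54,"z": 0,"ax": 0,"ay": 0,"az": 2,"gripper": 0.7},
  {"x": 0.03,"y": -1.54,"z": 0,"ax": 0,"ay": 0,"az": 2,"gripper": 0.7},
  {"x": 0.03,"y": -1.54,"z": 0,"ax": 0,"ay": 0,"az": 2,"gripper": 0.7},
  {"x": 0.03,"y": -1.54,"z": 0,"ax": 0,"ay": 0,"az": 2,"gripper": 0.7},
  {"x": 0.03,"y": -1.54,"z": 0,"ax": 0,"ay": 0,"az": 2,"gripper": 0.7},
])

```text
clock: 3.92
position: [0.5949, -0.0115, 0.0886]
ee_rot: [0.274, 0.962, 0.001, 0.001]
ft_force: [0.8, 1.5, -0.6]
grip_width: 0.3
grasp_force: 0.3
```

Call:
apply_moves([
  {"x": 0.03,"y": -1.54,"z": 0,"ax": 0,"ay": 0,"az": 2,"gripper": 0.7},
  {"x": 0.03,"y": -1.54,"z": 0,"ax": 0,"ay": 0,"az": 2,"gripper": 0.7},
  {"x": 0.03,"y": -1.54,"z": 0,"ax": 0,"ay": 0,"az": 2,"gripper": 0.7},
  {"x": 0.03,"y": -1.54,"z": 0,"ax": 0,"ay": 0,"az": 2,"gripper": 0.7},
  {"x": 0.03,"y": -1.54,"z": 0,"ax": 0,"ay": 0,"az": 2,"gripper": 0.7},
])

```text
clock: 4.33
position: [0.5903, -0.0177, 0.0886]
ee_rot: [0.357, 0.934, 0.001, 0.001]
ft_force: [0.8, 0.1, -0.7]
grip_width: 0.303
grasp_force: 0.3
```

Call:
apply_moves([
  {"x": 0.03,"y": -1.54,"z": 0,"ax": 0,"ay": 0,"az": 2,"gripper": 0.7},
  {"x": 0.03,"y": -1.54,"z": 0,"ax": 0,"ay": 0,"az": 2,"gripper": 0.7},
  {"x": 0.03,"y": -1.54,"z": 0,"ax": 0,"ay": 0,"az": 2,"gripper": 0.7},
  {"x": 0.03,"y": -1.54,"z": 0,"ax": 0,"ay": 0,"az": 2,"gripper": 0.7},
  {"x": 0.03,"y": -1.54,"z": 0,"ax": 0,"ay": 0,"az": 2,"gripper": 0.7},
])

```text
clock: 4.75
position: [0.5847, -0.023, 0.0886]
ee_rot: [0.437, 0.9, 0.001, 0.001]
ft_force: [0.3, -0.3, -0.2]
grip_width: 0.301
grasp_force: 0.3
```

```bash
cat >> h.py <<'E'
def rc(phi,r=.044):  # pose on circle for CW sweep, tool y = phi+90
    o=get_obs(); p=o["position"][:2]-AX; print("phi_tcp",np.degrees(np.arctan2(p[1],p[0])).round(2),"r",(np.hypot(*p)*1e3).round(1))
    a=np.radians(phi); rep([AX[0]+r*np.cos(a),AX[1]+r*np.sin(a),.086],phi+90)
E
python3 - <<'E'
from h import *
rc(-51.7)
E
```

```text
phi_tcp -50.51 r 43.2
t 4.75 pos [ 0.5847 -0.023   0.0886] yaw_y 38.19 tilt [0.0017 0.0006] q7 0.84 F [ 0.27 -0.3  -0.19]
tool shift mm [-0.8 -0.9  2.6] az -0.11
```

Call:
apply_moves([
  {"x": -0.4,"y": -1.54,"z": 1,"ax": 0,"ay": 0,"az": 2,"gripper": 0.7},
  {"x": 0.03,"y": -1.54,"z": 1,"ax": 0,"ay": 0,"az": 2,"gripper": 0.7},
  {"x": 0.03,"y": -1.54,"z": 0,"ax": 0,"ay": 0,"az": 2,"gripper": 0.7},
  {"x": 0.03,"y": -1.54,"z": 0,"ax": 0,"ay": 0,"az": 2,"gripper": 0.7},
  {"x": 0.03,"y": -1.54,"z": 0,"ax": 0,"ay": 0,"az": 2,"gripper": 0.7},
])

```text
clock: 5.17
position: [0.5785, -0.0275, 0.0865]
ee_rot: [0.514, 0.858, 0.001, 0.001]
ft_force: [1.6, -0.5, -0.2]
grip_width: 0.302
grasp_force: 0.3
```

Call:
apply_moves([
  {"x": 0.03,"y": -1.54,"z": 0,"ax": 0,"ay": 0,"az": 2,"gripper": 0.7},
  {"x": 0.03,"y": -1.54,"z": 0,"ax": 0,"ay": 0,"az": 2,"gripper": 0.7},
  {"x": 0.03,"y": -1.54,"z": 0,"ax": 0,"ay": 0,"az": 2,"gripper": 0.7},
  {"x": 0.03,"y": -1.54,"z": 0,"ax": 0,"ay": 0,"az": 2,"gripper": 0.7},
  {"x": 0.03,"y": -1.54,"z": 0,"ax": 0,"ay": 0,"az": 2,"gripper": 0.7},
])

```text
clock: 5.58
position: [0.5715, -0.0305, 0.0865]
ee_rot: [0.586, 0.81, 0.001, 0.001]
ft_force: [1.0, 0.9, -1.0]
grip_width: 0.296
grasp_force: 0.3
```

Call:
apply_moves([
  {"x": 0.03,"y": -1.54,"z": 0,"ax": 0,"ay": 0,"az": 2,"gripper": 0.7},
  {"x": 0.03,"y": -1.54,"z": 0,"ax": 0,"ay": 0,"az": 2,"gripper": 0.7},
  {"x": 0.03,"y": -1.54,"z": 0,"ax": 0,"ay": 0,"az": 2,"gripper": 0.7},
  {"x": 0.03,"y": -1.54,"z": 0,"ax": 0,"ay": 0,"az": 2,"gripper": 0.7},
  {"x": 0.03,"y": -1.54,"z": 0,"ax": 0,"ay": 0,"az": 2,"gripper": 0.7},
])

```text
clock: 6.0
position: [0.564, -0.0323, 0.0865]
ee_rot: [0.655, 0.756, 0.001, 0.0]
ft_force: [0.4, 0.8, -0.1]
grip_width: 0.3
grasp_force: 0.3
```

Call:
apply_moves([
  {"x": 0.03,"y": -1.54,"z": 0,"ax": 0,"ay": 0,"az": 2,"gripper": 0.7},
  {"x": 0.03,"y": -1.54,"z": 0,"ax": 0,"ay": 0,"az": 2,"gripper": 0.7},
  {"x": 0.03,"y": -1.54,"z": 0,"ax": 0,"ay": 0,"az": 2,"gripper": 0.7},
  {"x": 0.03,"y": -1.54,"z": 0,"ax": 0,"ay": 0,"az": 2,"gripper": 0.7},
  {"x": 0.03,"y": -1.54,"z": 0,"ax": 0,"ay": 0,"az": 2,"gripper": 0.7},
])

```text
clock: 6.42
position: [0.5563, -0.0327, 0.0865]
ee_rot: [0.718, 0.696, 0.001, 0.0]
ft_force: [-0.8, -0.6, -0.3]
grip_width: 0.301
grasp_force: 0.3
```

Call:
apply_moves([
  {"x": 0.03,"y": -1.54,"z": 0,"ax": 0,"ay": 0,"az": 2,"gripper": 0.7},
  {"x": 0.03,"y": -1.54,"z": 0,"ax": 0,"ay": 0,"az": 2,"gripper": 0.7},
  {"x": 0.03,"y": -1.54,"z": 0,"ax": 0,"ay": 0,"az": 2,"gripper": 0.7},
  {"x": 0.03,"y": -1.54,"z": 0,"ax": 0,"ay": 0,"az": 2,"gripper": 0.7},
  {"x": 0.03,"y": -1.54,"z": 0,"ax": 0,"ay": 0,"az": 2,"gripper": 0.7},
])

```text
clock: 6.83
position: [0.5487, -0.0318, 0.0865]
ee_rot: [0.776, 0.631, 0.001, 0.0]
ft_force: [1.0, -0.8, 0.1]
grip_width: 0.298
grasp_force: 0.3
```

Call:
apply_moves([
  {"x": 0.03,"y": -1.54,"z": 0,"ax": 0,"ay": 0,"az": 2,"gripper": 0.7},
  {"x": 0.03,"y": -1.54,"z": 0,"ax": 0,"ay": 0,"az": 2,"gripper": 0.7},
  {"x": 0.03,"y": -1.54,"z": 0,"ax": 0,"ay": 0,"az": 2,"gripper": 0.7},
  {"x": 0.03,"y": -1.54,"z": 0,"ax": 0,"ay": 0,"az": 2,"gripper": 0.7},
  {"x": 0.03,"y": -1.54,"z": 0,"ax": 0,"ay": 0,"az": 2,"gripper": 0.7},
])

```text
clock: 7.25
position: [0.5413, -0.0295, 0.0865]
ee_rot: [0.828, 0.561, 0.001, 0.0]
ft_force: [0.3, 0.3, -0.3]
grip_width: 0.302
grasp_force: 0.3
```

Run:
```python
from h import *
rc(-111.7)
```

```text
phi_tcp -111.72 r 42.9
t 7.25 pos [ 0.5413 -0.0295  0.0865] yaw_y -21.81 tilt [0.0018 0.0009] q7 -0.13 F [ 0.35  0.27 -0.25]
tool shift mm [-1.1  0.   0.5] az -0.11
```

Call:
apply_moves([
  {"x": -0.4,"y": -1.54,"z": 0,"ax": 0,"ay": 0,"az": 2,"gripper": 0.7},
  {"x": -0.4,"y": -1.54,"z": 0,"ax": 0,"ay": 0,"az": 2,"gripper": 0.7},
  {"x": 0.03,"y": -1.54,"z": 0,"ax": 0,"ay": 0,"az": 2,"gripper": 0.7},
  {"x": 0.03,"y": -1.54,"z": 0,"ax": 0,"ay": 0,"az": 2,"gripper": 0.7},
  {"x": 0.03,"y": -1.54,"z": 0,"ax": 0,"ay": 0,"az": 2,"gripper": 0.7},
])

```text
clock: 7.67
position: [0.5341, -0.0268, 0.0865]
ee_rot: [0.874, 0.486, 0.001, 0.0]
ft_force: [0.4, -0.6, 0.4]
grip_width: 0.3
grasp_force: 0.3
```

Call:
apply_moves([
  {"x": 0.03,"y": -1.54,"z": 0,"ax": 0,"ay": 0,"az": 2,"gripper": 0.7},
  {"x": 0.03,"y": -1.54,"z": 0,"ax": 0,"ay": 0,"az": 2,"gripper": 0.7},
  {"x": 0.03,"y": -1.54,"z": 0,"ax": 0,"ay": 0,"az": 2,"gripper": 0.7},
  {"x": 0.03,"y": -1.54,"z": 0,"ax": 0,"ay": 0,"az": 2,"gripper": 0.7},
  {"x": 0.03,"y": -1.54,"z": 0,"ax": 0,"ay": 0,"az": 2,"gripper": 0.7},
])

```text
clock: 8.08
position: [0.528, -0.0222, 0.0865]
ee_rot: [0.913, 0.408, 0.001, -0.0]
ft_force: [0.8, 0.4, 0.9]
grip_width: 0.298
grasp_force: 0.3
```

Call:
apply_moves([
  {"x": 0.03,"y": -1.54,"z": 0,"ax": 0,"ay": 0,"az": 2,"gripper": 0.7},
  {"x": 0.03,"y": -1.54,"z": 0,"ax": 0,"ay": 0,"az": 2,"gripper": 0.7},
  {"x": 0.03,"y": -1.54,"z": 0,"ax": 0,"ay": 0,"az": 2,"gripper": 0.7},
  {"x": 0.03,"y": -1.54,"z": 0,"ax": 0,"ay": 0,"az": 2,"gripper": 0.7},
  {"x": 0.03,"y": -1.54,"z": 0,"ax": 0,"ay": 0,"az": 2,"gripper": 0.7},
])

```text
clock: 8.5
position: [0.5227, -0.0166, 0.0865]
ee_rot: [0.945, 0.327, 0.001, -0.0]
ft_force: [0.0, -0.1, 0.1]
grip_width: 0.302
grasp_force: 0.3
```

Call:
apply_moves([
  {"x": 0.03,"y": -1.54,"z": 0,"ax": 0,"ay": 0,"az": 2,"gripper": 0.7},
  {"x": 0.03,"y": -1.54,"z": 0,"ax": 0,"ay": 0,"az": 2,"gripper": 0.7},
  {"x": 0.03,"y": -1.54,"z": 0,"ax": 0,"ay": 0,"az": 2,"gripper": 0.7},
  {"x": 0.03,"y": -1.54,"z": 0,"ax": 0,"ay": 0,"az": 2,"gripper": 0.7},
  {"x": 0.03,"y": -1.54,"z": 0,"ax": 0,"ay": 0,"az": 2,"gripper": 0.7},
])

```text
clock: 8.92
position: [0.5185, -0.0101, 0.0864]
ee_rot: [0.97, 0.243, 0.001, -0.0]
ft_force: [0.3, -0.5, 0.3]
grip_width: 0.299
grasp_force: 0.3
```

Call:
apply_moves([
  {"x": 0.03,"y": -1.54,"z": 0,"ax": 0,"ay": 0,"az": 2,"gripper": 0.7},
  {"x": 0.03,"y": -1.54,"z": 0,"ax": 0,"ay": 0,"az": 2,"gripper": 0.7},
  {"x": 0.03,"y": -1.54,"z": 0,"ax": 0,"ay": 0,"az": 2,"gripper": 0.7},
  {"x": 0.03,"y": -1.54,"z": 0,"ax": 0,"ay": 0,"az": 2,"gripper": 0.7},
  {"x": 0.03,"y": -1.54,"z": 0,"ax": 0,"ay": 0,"az": 2,"gripper": 0.7},
])

```text
clock: 9.33
position: [0.5155, -0.003, 0.0864]
ee_rot: [0.987, 0.158, 0.001, -0.0]
ft_force: [-0.0, -0.7, 0.7]
grip_width: 0.3
grasp_force: 0.3
```

Call:
apply_moves([
  {"x": 0.03,"y": -1.54,"z": 0,"ax": 0,"ay": 0,"az": 2,"gripper": 0.7},
  {"x": 0.03,"y": -1.54,"z": 0,"ax": 0,"ay": 0,"az": 2,"gripper": 0.7},
  {"x": 0.03,"y": -1.54,"z": 0,"ax": 0,"ay": 0,"az": 2,"gripper": 0.7},
  {"x": 0.03,"y": -1.54,"z": 0,"ax": 0,"ay": 0,"az": 2,"gripper": 0.7},
  {"x": 0.03,"y": -1.54,"z": 0,"ax": 0,"ay": 0,"az": 2,"gripper": 0.7},
])

```text
clock: 9.75
position: [0.5139, 0.0033, 0.0865]
ee_rot: [0.997, 0.071, 0.001, 0.0]
ft_force: [2.0, -7.4, -1.0]
grip_width: 0.301
grasp_force: 3.3
```

Run:
```python
from h import *
rc(-171.7)
```

```text
phi_tcp -170.63 r 43.9
t 9.75 pos [0.5139 0.0033 0.0865] yaw_y -81.86 tilt [ 0.0021 -0.0004] q7 -1.15 F [ 2.02 -7.45 -0.99]
tool shift mm [-0.1 -0.8  0.5] az -0.16
```

Call:
apply_moves([
  {"x": 0.02,"y": -1.15,"z": 0,"ax": 0,"ay": 0,"az": 1.5,"gripper": 0.7},
])

```text
clock: 9.83
position: [0.5138, 0.004, 0.0865]
ee_rot: [0.998, 0.058, 0.001, 0.001]
ft_force: [1.2, -8.1, -0.7]
grip_width: 0.303
grasp_force: 4.0
```

Call:
apply_moves([
  {"x": 0.02,"y": -1.15,"z": 0,"ax": 0,"ay": 0,"az": 1.5,"gripper": 0.7},
])

```text
clock: 9.92
position: [0.5136, 0.0047, 0.0865]
ee_rot: [0.999, 0.045, 0.001, 0.001]
ft_force: [0.9, -8.9, -0.2]
grip_width: 0.301
grasp_force: 4.5
```

Call:
apply_moves([
  {"x": 0.02,"y": -1.15,"z": 0,"ax": 0,"ay": 0,"az": 1.5,"gripper": 0.7},
])

```text
clock: 10.0
position: [0.5135, 0.0055, 0.0865]
ee_rot: [1.0, 0.031, 0.001, 0.001]
ft_force: [2.0, -9.8, -0.4]
grip_width: 0.302
grasp_force: 5.0
```

Call:
apply_moves([
  {"x": 0.02,"y": -1.15,"z": 0,"ax": 0,"ay": 0,"az": 1.5,"gripper": 0.7},
])

```text
clock: 10.08
position: [0.5134, 0.0064, 0.0865]
ee_rot: [1.0, 0.018, 0.001, 0.001]
ft_force: [1.6, -11.0, -0.4]
grip_width: 0.304
grasp_force: 5.7
```

Call:
apply_moves([
  {"x": 0.01,"y": -0.77,"z": 0,"ax": 0,"ay": 0,"az": 1,"gripper": 0.7},
])

```text
clock: 10.17
position: [0.5133, 0.007, 0.0865]
ee_rot: [1.0, 0.009, 0.001, 0.001]
ft_force: [0.8, -11.8, -0.5]
grip_width: 0.301
grasp_force: 5.6
```

Call:
apply_moves([
  {"x": 0.01,"y": -0.77,"z": 0,"ax": 0,"ay": 0,"az": 1,"gripper": 0.7},
])

```text
clock: 10.25
position: [0.5133, 0.0076, 0.0864]
ee_rot: [1.0, 0.001, 0.001, 0.001]
ft_force: [-0.1, -11.4, -0.6]
grip_width: 0.302
grasp_force: 5.7
```

Run:
```python
from h import *
rc(-179.7); o=get_obs(); print(o["torque"],o["grasp_force"])
```

```text
phi_tcp -176.32 r 44.0
t 10.25 pos [0.5133 0.0076 0.0864] yaw_y -89.9 tilt [ 0.002  -0.0025] q7 -1.28 F [ -0.08 -11.41  -0.64]
tool shift mm [-0.1 -2.6  0.4] az -0.2
[-2.51391169 -0.16752433  0.01870969] 5.733412206172943
```

Call:
apply_moves([
  {"x": 0.01,"y": -0.77,"z": 0,"ax": 0,"ay": 0,"az": 1,"gripper": 0.7},
])

```text
clock: 10.33
position: [0.5132, 0.0082, 0.0864]
ee_rot: [1.0, -0.008, 0.001, 0.001]
ft_force: [0.3, -11.4, 0.4]
grip_width: 0.296
grasp_force: 5.9
```

Call:
apply_moves([
  {"x": 0.01,"y": -0.77,"z": 0,"ax": 0,"ay": 0,"az": 1,"gripper": 0.7},
])

```text
clock: 10.42
position: [0.5132, 0.0089, 0.0864]
ee_rot: [1.0, -0.017, 0.001, 0.001]
ft_force: [1.0, -12.5, 0.5]
grip_width: 0.299
grasp_force: 6.0
```

Call:
apply_moves([
  {"x": 0.01,"y": -0.77,"z": 0,"ax": 0,"ay": 0,"az": 1,"gripper": 0.7},
])

```text
clock: 10.5
position: [0.5132, 0.0096, 0.0864]
ee_rot: [1.0, -0.025, 0.001, 0.001]
ft_force: [0.4, -12.1, 0.0]
grip_width: 0.3
grasp_force: 6.1
```

Call:
apply_moves([
  {"x": 0.01,"y": -0.77,"z": 0,"ax": 0,"ay": 0,"az": 1,"gripper": 0.7},
])

```text
clock: 10.58
position: [0.5132, 0.0104, 0.0864]
ee_rot: [0.999, -0.034, 0.001, 0.001]
ft_force: [-0.3, -13.1, 0.7]
grip_width: 0.307
grasp_force: 6.1
```

Call:
apply_moves([
  {"x": 0.01,"y": -0.77,"z": 0,"ax": 0,"ay": 0,"az": 1,"gripper": 0.7},
])

```text
clock: 10.67
position: [0.5132, 0.0112, 0.0864]
ee_rot: [0.999, -0.043, 0.001, 0.001]
ft_force: [-0.6, -12.1, 1.1]
grip_width: 0.3
grasp_force: 5.7
```

Call:
apply_moves([
  {"x": 0,"y": 4,"z": 0,"ax": 0,"ay": 0,"az": 0,"gripper": 0.7},
  {"x": 0,"y": 3,"z": 0,"ax": 0,"ay": 0,"az": 0,"gripper": 0.7},
  {"x": 0,"y": 0,"z": 0,"ax": 0,"ay": 0,"az": 0,"gripper": 0.7},
  {"x": 0,"y": 0,"z": 0,"ax": 0,"ay": 0,"az": 0,"gripper": 0.7},
  {"x": 0,"y": 0,"z": 0,"ax": 0,"ay": 0,"az": 0,"gripper": 0.7},
])

```text
clock: 11.08
position: [0.5123, 0.0076, 0.0855]
ee_rot: [0.999, -0.041, 0.0, -0.0]
ft_force: [0.2, -0.3, -0.9]
grip_width: 0.3
grasp_force: 0.0
```

Run:
```python
from h import *
rc(-180)
```

```text
phi_tcp -176.46 r 45.0
t 11.0833 pos [0.5123 0.0076 0.0855] yaw_y -94.69 tilt [0.0002 0.0009] q7 -1.35 F [ 0.18 -0.3  -0.88]
tool shift mm [ 0.7 -2.8 -0.5] az -4.69
```

Call:
apply_moves([
  {"x": 0,"y": 1.5,"z": 0,"ax": 0,"ay": 0,"az": 0,"gripper": 0.7},
  {"x": 0,"y": 0,"z": -10,"ax": 0,"ay": 0,"az": 0,"gripper": 0.7},
  {"x": 0,"y": 0,"z": -20,"ax": 0,"ay": 0,"az": 0,"gripper": 0.7},
  {"x": 0,"y": 0,"z": -20,"ax": 0,"ay": 0,"az": 0,"gripper": 0.7},
  {"x": 0,"y": 0,"z": -20,"ax": 0,"ay": 0,"az": 0,"gripper": 0.7},
])

```text
clock: 11.5
position: [0.5119, 0.0052, 0.1566]
ee_rot: [0.999, -0.042, -0.0, 0.0]
ft_force: [-0.3, 1.3, 1.0]
grip_width: 0.296
grasp_force: 0.0
```

Call:
apply_moves([
  {"x": -20,"y": 0,"z": -10,"ax": 0,"ay": 0,"az": 0,"gripper": 1},
  {"x": -20,"y": 0,"z": 0,"ax": 0,"ay": 0,"az": 0,"gripper": 1},
  {"x": 0,"y": 0,"z": 0,"ax": 0,"ay": 0,"az": 0,"gripper": 1},
  {"x": 0,"y": 0,"z": 0,"ax": 0,"ay": 0,"az": 0,"gripper": 1},
])

```text
clock: 11.83
position: [0.4743, 0.01, 0.1664]
ee_rot: [0.999, -0.041, 0.0, -0.003]
ft_force: [-0.1, 0.8, 0.2]
grip_width: -0.001
grasp_force: 0.0
```

Run:
```python
from h import *
rc(-180)
c=camera("wrist"); im=c["color"][:,:,::-1].copy()
print(px(c,[[.5626,-.087,.0675],[*AX,.067],[.5134,.0165,.0895]]).round(1))
cv2.imwrite("pics/w1.png",im)
```

```text
phi_tcp -179.7 r 82.9
t 11.8333 pos [0.4743 0.01   0.1664] yaw_y -94.65 tilt [0.0004 0.0062] q7 -1.65 F [-0.14  0.81  0.25]
tool shift mm [38.7 -3.1 80.4] az -4.65
[[374.5  75.3]
 [246.5  92.6]
 [242.5 154.9]]
```

View pics/w1.png

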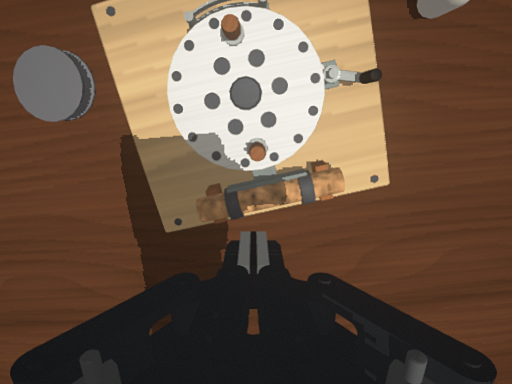

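The wrist view shows handle a at (257,152), the cap at (246,93) and the post top near (377,75). The spool is staying at the tight spot. Next comes the lever: I'll put the shut finger behind the post.

Run:
```python
from h import *
rep([.5316,-.0952,.12],-82)
```

```text
t 11.8833 pos [0.4747 0.0097 0.1662] yaw_y -94.66 tilt [0.0004 0.0032] q7 -1.64 F [-0.3   0.7   0.14]
tool shift mm [ 65.2 100.1  45.9] az -12.66
```

Call:
apply_moves([
  {"x": 16.3,"y": 25,"z": 0,"ax": 0,"ay": 0,"az": 0,"gripper": 1},
  {"x": 16.3,"y": 25,"z": 0,"ax": 0,"ay": 0,"az": 0,"gripper": 1},
  {"x": 16.3,"y": 25,"z": 0,"ax": 0,"ay": 0,"az": 0,"gripper": 1},
  {"x": 16.3,"y": 25,"z": 0,"ax": 0,"ay": 0,"az": 0,"gripper": 1},
  {"x": 0,"y": 0,"z": 0,"ax": 0,"ay": 0,"az": -6.4,"gripper": 1},
])

```text
clock: 12.3
position: [0.5321, -0.103, 0.1642]
ee_rot: [1.0, 0.01, -0.001, 0.004]
ft_force: [-0.1, -1.0, -0.9]
grip_width: 0.001
grasp_force: 0.0
```

Call:
apply_moves([
  {"x": 0,"y": 0,"z": 23,"ax": 0,"ay": 0,"az": -6.3,"gripper": 1},
  {"x": 0,"y": 0,"z": 23,"ax": 0,"ay": 0,"az": 0,"gripper": 1},
  {"x": 0,"y": 0,"z": 0,"ax": 0,"ay": 0,"az": 0,"gripper": 1},
  {"x": 0,"y": 0,"z": 0,"ax": 0,"ay": 0,"az": 0,"gripper": 1},
])

```text
clock: 12.63
position: [0.5303, -0.097, 0.1182]
ee_rot: [0.998, 0.068, -0.002, 0.001]
ft_force: [0.3, 0.1, 0.3]
grip_width: 0.0
grasp_force: 0.0
```

Run:
```python
from h import *
rep([.5316,-.0952,.064],-82)
c=camera("top"); 
for a,u,v in blobs(c,(245,192,305,252),orange): print("h",a,round(u,1),round(v,1),pt(c,u,v,.0885).round(4))
cv2.imwrite("pics/top2.png",cv2.resize(c["color"][160:290,210:360,::-1],None,fx=4,fy=4))
```

```text
t 12.6333 pos [ 0.5303 -0.097   0.1182] yaw_y -82.16 tilt [-0.0045 -0.0027] q7 -1.0 F [0.34 0.12 0.3 ]
tool shift mm [ 1.8 -1.7 54.2] az -0.16
h 163 271.7 202.5 [0.6001 0.0152 0.0885]
h 142 277.6 240.0 [0.5138 0.0036 0.0885]
h 66 301.0 250.9 [ 0.4882 -0.0493  0.0885]
```

View pics/top2.png

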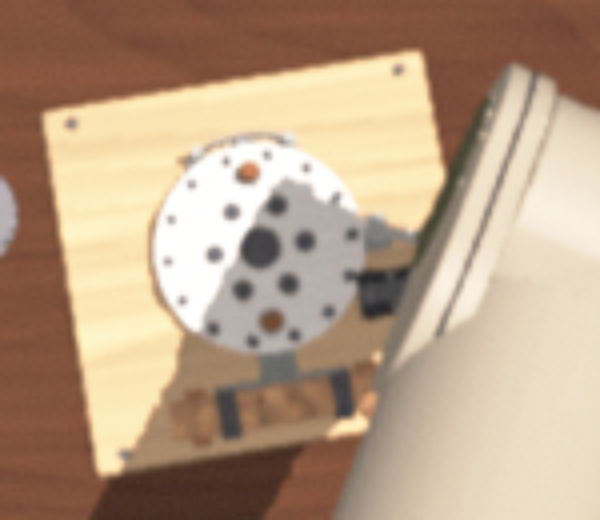

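The top view shows the handles at crop (272,320) and (249,172), with the shut finger just behind the post. I'll descend.

Call:
apply_moves([
  {"x": 1,"y": -1.5,"z": 15,"ax": 0,"ay": 0,"az": 0,"gripper": 1},
  {"x": 0,"y": 0,"z": 15,"ax": 0,"ay": 0,"az": 0,"gripper": 1},
  {"x": 0,"y": 0,"z": 14,"ax": 0,"ay": 0,"az": 0,"gripper": 1},
  {"x": 0,"y": 0,"z": 10,"ax": 0,"ay": 0,"az": 0,"gripper": 1},
  {"x": 0,"y": 0,"z": 0,"ax": 0,"ay": 0,"az": 0,"gripper": 1},
])

```text
clock: 13.1
position: [0.531, -0.0943, 0.0644]
ee_rot: [0.998, 0.069, -0.001, 0.0]
ft_force: [-0.6, 0.2, -0.4]
grip_width: -0.001
grasp_force: 0.0
```

Call:
apply_moves([
  {"x": 2,"y": 0,"z": 0,"ax": 0,"ay": 0,"az": 0,"gripper": 1},
  {"x": 2,"y": 0,"z": 0,"ax": 0,"ay": 0,"az": 0,"gripper": 1},
  {"x": 2,"y": 0,"z": 0,"ax": 0,"ay": 0,"az": 0,"gripper": 1},
  {"x": 2,"y": 0,"z": 0,"ax": 0,"ay": 0,"az": 0,"gripper": 1},
  {"x": 2,"y": 0,"z": 0,"ax": 0,"ay": 0,"az": 0,"gripper": 1},
])

```text
clock: 13.52
position: [0.5422, -0.093, 0.0662]
ee_rot: [0.998, 0.069, 0.0, 0.0]
ft_force: [0.2, 1.0, -0.5]
grip_width: -0.001
grasp_force: 0.0
```

Call:
apply_moves([
  {"x": 1.5,"y": 0,"z": 0,"ax": 0,"ay": 0,"az": 0,"gripper": 1},
  {"x": 1.5,"y": 0,"z": 0,"ax": 0,"ay": 0,"az": 0,"gripper": 1},
  {"x": 1.5,"y": 0,"z": 0,"ax": 0,"ay": 0,"az": 0,"gripper": 1},
  {"x": 1.5,"y": 0,"z": 0,"ax": 0,"ay": 0,"az": 0,"gripper": 1},
])

```text
clock: 13.85
position: [0.5477, -0.0923, 0.0658]
ee_rot: [0.998, 0.069, -0.0, 0.0]
ft_force: [-1.1, 0.0, 0.3]
grip_width: -0.003
grasp_force: 0.0
```

Run:
```python
from h import *
rep([.563,-.091,.064],-82)
```

```text
t 13.85 pos [ 0.5477 -0.0923  0.0658] yaw_y -82.06 tilt [-0.0001 -0.0001] q7 -0.94 F [-1.13  0.03  0.34]
tool shift mm [15.4  0.9  1.8] az -0.06
```

Call:
apply_moves([
  {"x": 1.2,"y": 0,"z": 0,"ax": 0,"ay": 0,"az": 0,"gripper": 1},
  {"x": 1.2,"y": 0,"z": 0,"ax": 0,"ay": 0,"az": 0,"gripper": 1},
  {"x": 1.2,"y": 0,"z": 0,"ax": 0,"ay": 0,"az": 0,"gripper": 1},
  {"x": 1.2,"y": 0,"z": 0,"ax": 0,"ay": 0,"az": 0,"gripper": 1},
])

```text
clock: 14.18
position: [0.5519, -0.0922, 0.0656]
ee_rot: [0.998, 0.069, -0.0, 0.0]
ft_force: [-2.2, -2.2, 0.6]
grip_width: -0.002
grasp_force: 1.4
```

Call:
apply_moves([
  {"x": 1.2,"y": 0,"z": 0,"ax": 0,"ay": 0,"az": 0,"gripper": 1},
  {"x": 1.2,"y": 0,"z": 0,"ax": 0,"ay": 0,"az": 0,"gripper": 1},
  {"x": 1.2,"y": 0,"z": 0,"ax": 0,"ay": 0,"az": 0,"gripper": 1},
])

```text
clock: 14.43
position: [0.5559, -0.0911, 0.0657]
ee_rot: [0.998, 0.069, -0.0, 0.0]
ft_force: [-1.9, -2.0, -0.5]
grip_width: -0.001
grasp_force: 1.2
```

Call:
apply_moves([
  {"x": 1.2,"y": 0,"z": 0,"ax": 0,"ay": 0,"az": 0,"gripper": 1},
  {"x": 1.2,"y": 0,"z": 0,"ax": 0,"ay": 0,"az": 0,"gripper": 1},
])

```text
clock: 14.6
position: [0.5583, -0.0908, 0.0658]
ee_rot: [0.998, 0.069, -0.0, 0.0]
ft_force: [-2.7, -3.0, 0.3]
grip_width: 0.001
grasp_force: 1.3
```

Call:
apply_moves([
  {"x": 1.2,"y": 0,"z": 0,"ax": 0,"ay": 0,"az": 0,"gripper": 1},
  {"x": 1.2,"y": 0,"z": 0,"ax": 0,"ay": 0,"az": 0,"gripper": 1},
])

```text
clock: 14.77
position: [0.5607, -0.0905, 0.0658]
ee_rot: [0.998, 0.069, -0.0, 0.0]
ft_force: [-3.8, -2.1, 0.8]
grip_width: -0.002
grasp_force: 1.4
```

Call:
apply_moves([
  {"x": 1.2,"y": 0,"z": 0,"ax": 0,"ay": 0,"az": 0,"gripper": 1},
  {"x": 0,"y": 0,"z": 0,"ax": 0,"ay": 0,"az": 0,"gripper": 1},
])

```text
clock: 14.93
position: [0.5621, -0.0901, 0.0658]
ee_rot: [0.998, 0.069, 0.0, 0.0]
ft_force: [-1.8, -1.6, 0.4]
grip_width: 0.002
grasp_force: 0.8
```

Call:
apply_moves([
  {"x": 1,"y": 0,"z": 0,"ax": 0,"ay": 0,"az": 0,"gripper": 1},
  {"x": 1,"y": 0,"z": 0,"ax": 0,"ay": 0,"az": 0,"gripper": 1},
])

```text
clock: 15.1
position: [0.5638, -0.0898, 0.0658]
ee_rot: [0.998, 0.069, -0.0, -0.0]
ft_force: [-3.4, -1.5, -1.2]
grip_width: -0.001
grasp_force: 1.4
```

Call:
apply_moves([
  {"x": 0.8,"y": 0,"z": 0,"ax": 0,"ay": 0,"az": 0,"gripper": 1},
  {"x": 0,"y": 0,"z": 0,"ax": 0,"ay": 0,"az": 0,"gripper": 1},
])

```text
clock: 15.27
position: [0.5648, -0.0896, 0.0658]
ee_rot: [0.998, 0.069, -0.0, -0.0]
ft_force: [-2.6, 0.0, 0.7]
grip_width: -0.002
grasp_force: 1.0
```

Run:
```python
from h import *
rep([.563,-.091,.064],-82)
c=camera("top"); 
for a,u,v in blobs(c,(245,192,305,252),orange)[:2]: print("h",a,round(u,1),round(v,1),pt(c,u,v,.0885).round(4))
```

```text
t 15.2667 pos [ 0.5648 -0.0896  0.0658] yaw_y -82.05 tilt [-0.      0.0001] q7 -0.95 F [-2.58  0.01  0.71]
tool shift mm [-1.9  1.1  1.8] az -0.05
h 191 272.0 202.6 [0.5998 0.0147 0.0885]
h 145 277.5 239.9 [0.5139 0.0037 0.0885]
```

Call:
apply_moves([
  {"x": 0.8,"y": 0,"z": 0,"ax": 0,"ay": 0,"az": 0,"gripper": 1},
  {"x": 0,"y": 0,"z": 0,"ax": 0,"ay": 0,"az": 0,"gripper": 1},
])

```text
clock: 15.48
position: [0.5654, -0.0895, 0.0657]
ee_rot: [0.998, 0.069, -0.0, -0.0]
ft_force: [-2.8, -0.5, 1.5]
grip_width: -0.002
grasp_force: 1.1
```

Call:
apply_moves([
  {"x": 0.8,"y": 0,"z": 0,"ax": 0,"ay": 0,"az": 0,"gripper": 1},
  {"x": 0,"y": 0,"z": 0,"ax": 0,"ay": 0,"az": 0,"gripper": 1},
])

```text
clock: 15.65
position: [0.5662, -0.0893, 0.0657]
ee_rot: [0.998, 0.069, -0.0, -0.0]
ft_force: [-2.0, 0.3, 0.7]
grip_width: 0.004
grasp_force: 1.2
```

Call:
apply_moves([
  {"x": 0.8,"y": 0,"z": 0,"ax": 0,"ay": 0,"az": 0,"gripper": 1},
  {"x": 0,"y": 0,"z": 0,"ax": 0,"ay": 0,"az": 0,"gripper": 1},
])

```text
clock: 15.82
position: [0.5668, -0.0892, 0.0657]
ee_rot: [0.998, 0.069, -0.0, -0.0]
ft_force: [-4.4, 2.5, 1.5]
grip_width: 0.0
grasp_force: 1.8
```

Call:
apply_moves([
  {"x": 0.8,"y": 0,"z": 0,"ax": 0,"ay": 0,"az": 0,"gripper": 1},
  {"x": 0,"y": 0,"z": 0,"ax": 0,"ay": 0,"az": 0,"gripper": 1},
])

```text
clock: 15.98
position: [0.5669, -0.0892, 0.0656]
ee_rot: [0.998, 0.069, -0.001, -0.0]
ft_force: [-7.1, 1.6, 3.8]
grip_width: 0.002
grasp_force: 3.4
```

Call:
apply_moves([
  {"x": 0.6,"y": 0,"z": 0,"ax": 0,"ay": 0,"az": 0,"gripper": 1},
  {"x": 0,"y": 0,"z": 0,"ax": 0,"ay": 0,"az": 0,"gripper": 1},
])

```text
clock: 16.15
position: [0.5671, -0.0892, 0.0655]
ee_rot: [0.998, 0.069, -0.001, -0.0]
ft_force: [-10.1, 1.5, 6.3]
grip_width: -0.001
grasp_force: 4.6
```

The position has stopped changing while the force climbs, so the lever is at its stop. I'll back off, lift clear and check.

Call:
apply_moves([
  {"x": -3,"y": 0,"z": 0,"ax": 0,"ay": 0,"az": 0,"gripper": 1},
  {"x": -6,"y": 0,"z": 0,"ax": 0,"ay": 0,"az": 0,"gripper": 1},
  {"x": -6,"y": 0,"z": 0,"ax": 0,"ay": 0,"az": 0,"gripper": 1},
  {"x": 0,"y": 0,"z": -15,"ax": 0,"ay": 0,"az": 0,"gripper": 1},
  {"x": 0,"y": 0,"z": -25,"ax": 0,"ay": 0,"az": 0,"gripper": 1},
])

```text
clock: 16.57
position: [0.5516, -0.0914, 0.1045]
ee_rot: [0.998, 0.069, -0.002, -0.0]
ft_force: [-0.0, -0.6, 0.5]
grip_width: -0.002
grasp_force: 0.0
```

Call:
apply_moves([
  {"x": 0,"y": 0,"z": -30,"ax": 0,"ay": 0,"az": 0,"gripper": 1},
  {"x": -15,"y": 0,"z": -30,"ax": 0,"ay": 0,"az": 0,"gripper": 1},
  {"x": -25,"y": 0,"z": 0,"ax": 0,"ay": 0,"az": 0,"gripper": 1},
  {"x": 0,"y": 0,"z": 0,"ax": 0,"ay": 0,"az": 0,"gripper": 1},
  {"x": 0,"y": 0,"z": 0,"ax": 0,"ay": 0,"az": 0,"gripper": 1},
])

```text
clock: 16.98
position: [0.5133, -0.0967, 0.166]
ee_rot: [0.998, 0.069, 0.001, -0.001]
ft_force: [-0.0, -0.1, -0.4]
grip_width: -0.001
grasp_force: 0.0
```

Run:
```python
from h import *
c=camera("top"); 
for a,u,v in blobs(c,(245,192,305,252),orange)[:2]: print("h",a,round(u,1),round(v,1),pt(c,u,v,.0885).round(4))
c=camera("wrist"); cv2.imwrite("pics/w2.png",c["color"][:,:,::-1])
print(px(c,[[*AX,.067],[.5805,-.088,.0675],[.571,-.089,.0675]]).round(0))
```

```text
h 165 271.8 202.5 [0.6    0.0151 0.0885]
h 143 277.5 239.9 [0.5139 0.0037 0.0885]
[[129. 127.]
 [257. 114.]
 [256. 127.]]
```

View pics/w2.png

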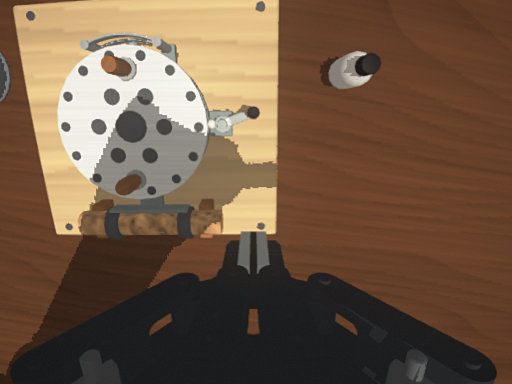

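The post top is now at (255,112), matching the predicted 0.7 rad position. The spool hasn't moved and the arm is clear, so I'll hand in.

```bash
python3 -c "
from workcell import *
print(hand_in())"
```

```text
the job is handed in; nothing more can be done
None
```

The job is handed in, though no verdict came back: the spool is stopped about 2° past its hardest drag by feel, the check lever is fully over at its stop, and the arm is clear, having not gone near the bottle, screwdriver or line spool.

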